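# Turn the pump shaft's flat to the key guide and hold the collar's set-screw on it

## Task

First turn the bare upright shaft in the bearing stand with the fingers until they find its flat and the flat faces the key guide squarely. Then pick up the shaft collar with the set-screw, lower it level over the shaft with the screw's point over the flat, and keep holding it there with the screw lined up with the guide's hole in height and direction and its point pressed against the flat, so that a colleague can tighten it: the program finishes while still gripping and pressing the collar. Leave the other things on the bench where they are.

Things in the scene. Friction and masses are not known exactly. Their poses are not given: they have to be found in the camera images.
- stand: Fixed blue bearing stand: base plate 155 x 84 x 12 mm, boss 52 mm dia up to 55 mm height, guide post 22 mm wide with a ring (24 mm outside dia, top at 109 mm) on its +x side, near face 78 mm from the shaft's axis. Origin on the bench, on the shaft's axis; x points to the key guide, z up.
- key_guide (a point): Centre of the horizontal 12 mm hole of the hex-key guide, the ring on the stand's post, 97 mm above the bench. x is horizontal and points straight away from the shaft, z up: the shaft's axis lies 85 mm from here along -x.
- shaft_top (a point): Centre of the top end of the upright steel shaft (24 mm dia, turns about its axis in the stand, about 0.05 N m of friction), 117 mm above the bench. Its upper 40 mm have one flat, 7 mm from the axis, 19 mm wide: 19 mm from flat to back, 24 mm elsewhere. Below it is round. x points out of the flat, z up.
- shaft (a joint): Turn of the shaft (rad) about the vertical, counter-clockwise from above positive: 0 when the flat faces the key guide squarely. It starts 0.5 to 1.5 rad counter-clockwise of that and stays where it is left.
- collar_center (a point): Centre (half-way up) of the loose steel shaft collar: 50 mm outside dia, 24 mm tall, bore 30 mm, about 0.2 kg, lying flat on the bench, bore upright. x points outwards along its set-screw, z up the bore. The screw crosses the wall at half height; its head (10 mm dia) stands out to 35.5 mm from the collar's axis.
- screw_tip (a point): Centre of the inner end face of the collar's set-screw (5 mm dia), which reaches into the bore to 9.5 mm from the collar's axis at half its height: a centred collar passes down the shaft only with this point over the flat. Axes as collar_center.
- wrench: Bystander: steel wrench 170 mm long lying between the stand and the collar; origin at its underside's centre (tools: along their length). To be left alone.
- spacer: Bystander: plain steel spacer ring, 46 mm dia, 18 mm tall, no screw; origin at its underside's centre (tools: along their length). To be left alone.
- cap: Bystander: dark steel disc, 48 mm dia, 16 mm tall; origin at its underside's centre (tools: along their length). To be left alone.
- jar: Bystander: amber glass jar, 60 mm dia, 85 mm tall; origin at its underside's centre (tools: along their length). To be left alone.
- hammer: Bystander: hammer 260 mm long; origin at its underside's centre (tools: along their length). To be left alone.
- driver: Bystander: screwdriver 200 mm long; origin at its underside's centre (tools: along their length). To be left alone.
- tube: Bystander: grey plastic pipe offcut standing upright, 60 mm dia, 70 mm tall; origin at its underside's centre (tools: along their length). To be left alone.
Mind the look-alikes: they are no part of the job. Leave any blue or red look-alike of the part that bears collar_center alone.

How it is judged (in metres and radians):
On the way, in this order (a step that is already met when the one before it is completed fails the run):
1. the bare shaft has been turned so that its flat faces the key guide, within 0.15 rad (value of joint shaft between -0.15 and 0.15 rad and height (world z) of collar_center below 0.03 m), for 0.3 s.
2. the collar has been picked up (height (world z) of collar_center above 0.05 m and contact force between the fingers and collar above 1 N), for 0.2 s.
At the end, for the whole second after the job is handed in: Flat within 0.2 rad of facing the guide; collar round the shaft, gripped (over 3 N), still, level within 0.12 rad, its screw within 0.2 rad of the guide's direction, its point within 6 mm of the hole's height, 4 mm of its line, and pressed (over 1 N) on the flat (value of joint shaft between -0.2 and 0.2 rad and x of screw_tip in the frame of key_guide between -0.08 and -0.0764 m and y of screw_tip in the frame of key_guide between -0.004 and 0.004 m and z of screw_tip in the frame of key_guide between -0.006 and 0.006 m and angle between the x axis of collar_center and the x axis of key_guide, either way round below 0.2 rad and angle between collar_center's own z axis and vertical below 0.12 rad and contact force between the fingers and collar above 3 N and contact force between collar and shaft above 1 N and linear speed of collar below 0.02 m/s); the arm keeps its last pose, push and grip.
It fails at once if a bystander (tool, spacer ring, disc, jar or pipe offcut) is moved more than 30 mm (distance of any of wrench, spacer, cap, jar, hammer, driver, tube from where it was at the start of the episode above 0.03 m).
It also fails if it takes over 61 s, if anything falls off the work surface, if the arm or the gripper's body presses on something with over 40 N, if the wrist force passes 120 N, or if a joint passes its speed limit or range.

## Robot

A 6-joint arm with a two-finger parallel gripper is mounted at the origin on the work surface. World frame = base frame: x ahead of the robot, y to its left, z up, the work surface at z = 0. Lengths are in mm, angles in rad, forces in N, time in s.
With the tool pointing down it reaches from about 250 to 725 mm from the base axis. Payload 4 kg.
Tool frame: the origin (TCP) lies at the very end of the fingers, on their centre line; the grasp point (between the pads) lies 19 mm behind it; z points along the fingers, y is the line along which they close (so a half turn about z gives the same grasp; the last joint's range is limited). The gripper opens to 85 mm and grips with 20 to 120 N. Pads are 22 mm wide; open, the fingers measure 114 mm over their backs; the gripper's body (76 mm by 85 mm) begins 54 mm behind the grasp point. The pads swing forward as they close: fully open they stand 13 mm farther back than shut.
Start: joints at [-1.286, 0.241, 0.005, 1.335, 0, 1.571], TCP at [140.481, -479.859, 231.306] pointing down, gripper open.
Joint ranges: [-2.72, 2.72], [-1.05, 1.87], [-1.09, 1.28], [-1.99, 2.15], [-1.42, 1.44], [-3.14, 3.14]. Speed limits (rad/s): [2.79, 2.79, 3.14, 3.14, 3.14, 3.14].

## Interface

Orientations are given as a rotation vector (axis times angle).
In Python, from plant import observe, snapshot, finish_job, cut_out gives the robot as it stands.
- The arm moves only by the tool apply_moves, never from a script. Its argument "moves" is a list of rows, each a list of 5 numbers: the finger opening in mm, from 0 to 85.4, then the shift along the world's x, y, z in mm, then the turn about the world's z in degrees. In form: [[claw, tx, ty, tz, twist], ...]. A call has 1 to 8 rows; each row shifts and turns the commanded pose from where the row before left it; what a row does not reach is not made up. A row lasts 1/12 s, in which the tool goes at most 41.7 mm and 7.16 degrees, less where a joint would pass 70% of its speed; a pose out of reach is approached as far as the arm can. A call with a gripper value outside its range is refused whole. The fingers move at their own pace and stop on an object; "squeeze" is the grip in N (left out, the last holds). Time passes only in rows, so rows that do not move let the fingers close. It gives the time, the measured TCP pose, the force, the opening and the grip force at its end, in the units of the state.
- observe(): the state, without advancing time (a new reading comes with each control period).
- snapshot(name): name is "scene" or "top" or "wrist"; returns a dict with "img" (400x640x3 uint8, red, green, blue), "vfov" (degrees; the focal length in pixels is half the picture's height over the tangent of half this angle, whatever the lens; pixels are square), "cx", "cy" (the principal point, pixels), "rvec" (rotation vector, rad) and "tvec" (3), from world to camera coordinates, as OpenCV has them; the wrist camera has in their place "tool_from_camera" (4x4, takes a point from camera to tool coordinates, whose origin is the TCP and whose axes are the flange's). Camera axes: x right, y down, z forward; pixel columns grow to the right and rows downward; lengths in mm; the calibration is good to about 2 mm. The wrist camera is an equidistant fisheye: a pixel r from the principal point sees the ray r / f radians off the axis. A picture is of the moment at which its call begins: read the wrist's pose just before it. There is no depth.
- finish_job(): hands the job in; it is judged then, once.
Trained networks look in the newest picture that a camera, given by its name, has taken for a name from the list of things; names that differ only in an ending like _2 or _b are one class to them, and where a whole thing is asked for, a point or a joint stands for the part that bears it (a point fixed in the world has none). Each returns a list of dicts, best first, with "score" (0 to 1); they miss things now and then, are a little off and sometimes report something else, mostly with a low value. They report only what shows in the picture. A call takes as long as a camera call. They do not tell look-alikes from the thing itself.
- cut_out(thing, camera): "mask" (400x640 bool, what is visible of it) and "pixel" ([column, row] in pixels, amid what is visible of it).
The state is a dict: "time": time; "joint_pos": joint angles; "joint_velocities": joint speeds; "effort": joint torques, N m; "tcp_pos": TCP position; "tool_rot": TCP orientation; "ft_force": force on the tool from outside, world axes, zero at the start; "moment": the same for the moment, N m; "width": finger opening in mm; "grasp_force": force on a finger pad.
Only numpy, scipy, OpenCV 4.12 (cv2) and the standard library are available. Lean on these libraries where they do the work, as an engineer would, in place of code of your own. Each camera call takes 0.05 s, during which the arm holds its last target. There are 200 camera calls.

## Working session

There is one attempt and no reset: what is moved stays moved. The work goes in short steps, Python scripts to look and compute and a tool call to move; the robot and the scene stay as the last step left them, time stands still between calls to the robot, and variables do not carry over. Pictures are saved under pics/ and viewed, at most 10 in all, crops included, and the job is handed in when it is done.

Besides the shell and the picture viewer there is one more tool, called as name(argument=value, ...) on one line, values as JSON. apply_moves: Moves the arm, as the interface text tells. Its arguments: {"type":"object","properties":{"moves":{"type":"array"},"squeeze":{"type":"number"}},"required":["moves"]}

```bash
mkdir -p pics
python3 - <<'E'
from plant import *
import cv2,numpy as np,pickle
print(observe())
S={}
for n in ["scene","top"]:
    s=snapshot(n);S[n]=s
    print(n,s['vfov'],s['cx'],s['cy'],s['rvec'],s['tvec'])
    cv2.imwrite(f'pics/{n}0.png',s['img'][:,:,::-1])
    for t in ["stand","shaft_top","collar_center","wrench","spacer","cap"]:
        try: print(t,[(round(d['score'],2),np.round(d['pixel']),int(d['mask'].sum())) for d in cut_out(t,n)])
        except Exception as e: print(t,e)
pickle.dump(S,open('s0.pkl','wb'))
E
```

```text
{'time': 0.0, 'joint_pos': array([-1.28599451e+00,  2.41425075e-01,  3.69280732e-03,  1.33520029e+00,
        9.21728387e-06,  1.57082079e+00]), 'joint_velocities': array([ 1.66429620e-04, -7.90643099e-04,  1.22176938e-03,  9.56378939e-05,
        2.63637131e-04, -5.54335178e-04]), 'effort': array([ 1.99522845e-03, -3.72316682e+01,  2.52408385e+01,  1.70091918e-02,
        1.04536105e-04,  3.72445498e-06]), 'tcp_pos': array([ 140.30422815, -479.23593166,  230.39493522]), 'tool_rot': array([-3.10770472e+00, -4.45516912e-01,  4.61623535e-04]), 'ft_force': array([ 0.46317056,  0.48122362, -0.16635886]), 'moment': array([-0.01906304, -0.01124719, -0.02292169]), 'grasp_force': 0.0, 'width': 85.41255752486647}
scene 45.2622209168519 319.78522413886134 201.6038077114333 [ 2.22184621  0.95999779 -0.36119778] [-382.16809443 -256.59734078 1483.68447732]
stand [(0.85, array([268., 273.]), 2454)]
shaft_top [(0.7, array([257., 246.]), 258)]
collar_center [(0.86, array([380., 177.]), 317), (0.79, array([400., 199.]), 350), (0.77, array([346., 167.]), 270), (0.38, array([268., 274.]), 2507)]
wrench [(0.72, array([326., 223.]), 340)]
spacer [(0.55, array([288., 173.]), 222)]
cap [(0.67, array([258., 193.]), 263), (0.66, array([328., 224.]), 538)]
top 55.85309237663172 318.0539359221757 203.58066214620797 [ 2.18639478 -2.17332762  0.13148531] [-10.18661663 570.76414775 940.37802856]
stand [(0.71, array([395., 194.]), 1899)]
shaft_top []
collar_center [(0.76, array([244., 164.]), 231), (0.73, array([253., 235.]), 271), (0.67, array([238., 200.]), 215)]
wrench [(0.9, array([317., 199.]), 536)]
spacer [(0.6, array([300., 281.]), 185)]
cap [(0.75, array([338., 274.]), 246)]
```

Run:
```python
import pickle,cv2,numpy as np
S=pickle.load(open('s0.pkl','rb'))
t=S['top']['img'][110:310,200:480,::-1]; s=S['scene']['img'][130:320,220:450,::-1]
a=cv2.resize(t,(560,400),interpolation=cv2.INTER_CUBIC)
cv2.imwrite('pics/a.png',cv2.resize(t,(800,571),interpolation=cv2.INTER_CUBIC))
cv2.imwrite('pics/b.png',cv2.resize(s,(690,570),interpolation=cv2.INTER_CUBIC))
```

```text
(no output)
```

View pics/a.png

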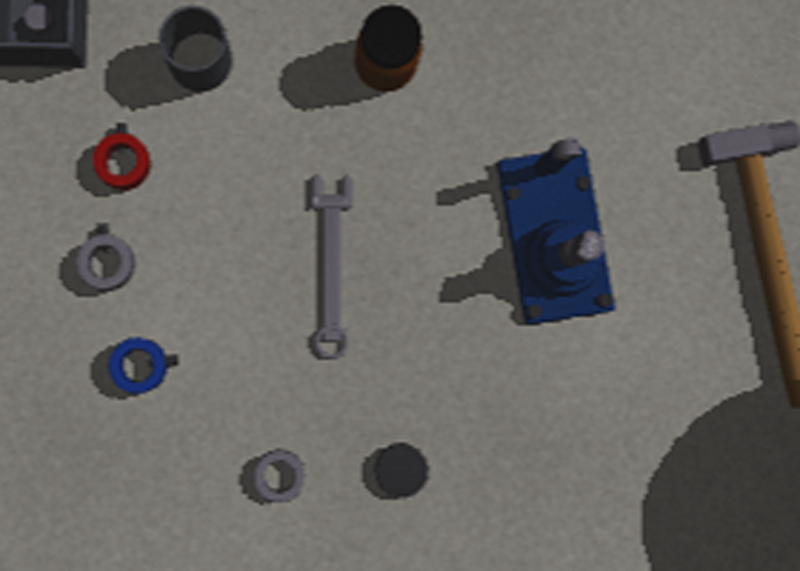

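View pics/b.png

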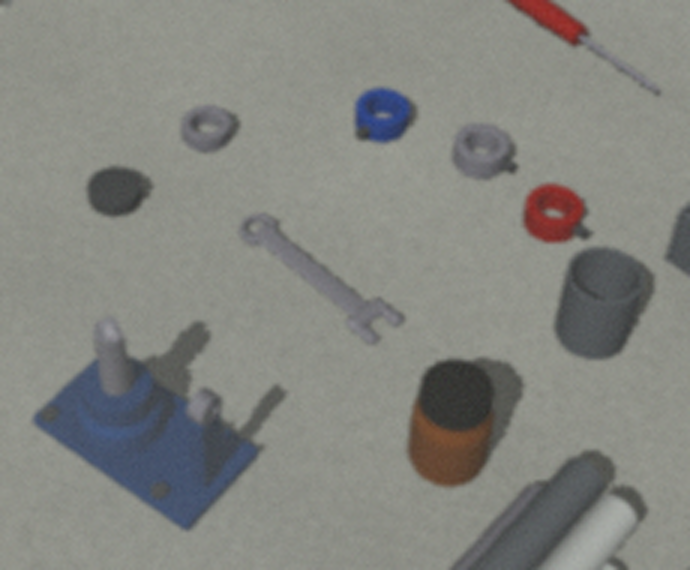

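The top view shows three collars: red at crop (121,160), steel at (105,262) and blue at (138,365). A plain ring without a screw is at (278,475). The steel one at full-frame (237,202) is the target: it is grey and its screw head shows at crop (100,230). The stand's shaft is at crop (588,245) and the guide ring at (565,150).

```bash
cat > h.py <<'E'
import numpy as np,cv2
from scipy.spatial.transform import Rotation as R
def rays(s,uv,st=None):
    uv=np.atleast_2d(np.array(uv,float)); f=200/np.tan(np.radians(s['vfov'])/2)
    d=(uv-[s['cx'],s['cy']])/f
    if 'rvec' in s:
        M=cv2.Rodrigues(np.array(s['rvec'],float))[0]
        return -M.T@np.array(s['tvec'],float).ravel(), np.c_[d,np.ones(len(d))]@M
    r=np.linalg.norm(d,axis=1)[:,None]; c=np.c_[d/np.maximum(r,1e-9)*np.sin(r),np.cos(r)]
    T=np.array(s['tool_from_camera']); W=R.from_rotvec(st['tool_rot']).as_matrix()
    return np.array(st['tcp_pos'])+W@T[:3,3], c@(W@T[:3,:3]).T
def at(s,uv,z,st=None):
    o,d=rays(s,uv,st); return o+d*((z-o[2])/d[:,2])[:,None]
def px(s,P,st=None):
    P=np.atleast_2d(np.array(P,float)); f=200/np.tan(np.radians(s['vfov'])/2)
    if 'rvec' in s:
        M=cv2.Rodrigues(np.array(s['rvec'],float))[0]; c=P@M.T+np.array(s['tvec'],float).ravel()
        return c[:,:2]/c[:,2:]*f+[s['cx'],s['cy']]
    T=np.array(s['tool_from_camera']); W=R.from_rotvec(st['tool_rot']).as_matrix()
    c=((P-st['tcp_pos'])@W-T[:3,3])@T[:3,:3]
    n=np.linalg.norm(c[:,:2],axis=1); r=np.arctan2(n,c[:,2])
    return c[:,:2]/n[:,None]*(r*f)[:,None]+[s['cx'],s['cy']]
E
python3 - <<'E'
import pickle; from h import *
S=pickle.load(open('s0.pkl','rb'));t=S['top'];s=S['scene']
p=lambda x,y:[200+x*.35,110+y*.35]; q=lambda x,y:[220+x/3,130+y/3]
np.set_printoptions(precision=1,suppress=True)
print('shaft',at(t,p(591,243),117),at(s,q(107,325),117))
print('ring',at(t,p(566,150),100),at(s,q(206,402),97))
print('base corners',at(t,[p(500,163),p(588,150),p(613,308),p(525,323)],12))
print('bolts',at(t,[p(514,194),p(583,184),p(603,300),p(534,312)],14))
print('collar',at(t,p(105,262),24),at(s,q(484,144),24),'head',at(t,p(101,230),12),at(s,q(511,168),12))
for n,a in dict(wrench1=(330,190),wrench2=(328,343),spacer=(278,476),cap=(399,470)).items(): print(n,at(t,p(*a),10))
print(px(t,[[0,0,0],[100,0,0],[0,100,0]]))
E
```

```text
shaft [[ 583.6 -213.5  117. ]] [[ 577.6 -211.6  117. ]]
ring [[ 664.7 -198.2  100. ]] [[ 663.9 -195.2   97. ]]
base corners [[ 670.7 -157.4   12. ]
 [ 683.7 -239.5   12. ]
 [ 536.9 -259.8   12. ]
 [ 522.6 -178.8   12. ]]
bolts [[ 641.4 -169.7   14. ]
 [ 651.3 -233.8   14. ]
 [ 544.  -250.2   14. ]
 [ 532.6 -186.7   14. ]]
collar [[574.7 202.2  24. ]] [[579.7 202.2  24. ]] head [[605.3 208.9  12. ]] [[609.  207.1  12. ]]
wrench1 [[644.4  -0.1  10. ]]
wrench2 [[503.5   1.   10. ]]
spacer [[384.1  45.2  10. ]]
cap [[389.7 -63.6  10. ]]
[[314.  432.6]
 [314.2 390.7]
 [273.8 432.8]]
```

apply_moves(moves=[[85,27,16.7,1,7],[85,27,16.7,1,7],[85,27,16.7,1,7],[85,27,16.7,1,7],[85,27,16.7,1,7],[85,27,16.7,1,7],[85,27,16.7,1,7],[85,27,16.7,1,7]])

```text
time: 1.37
tcp_pos: [357.7, -345.3, 239.6]
tool_rot: [2.53, 1.861, 0.0]
ft_force: [-0.4, -1.1, 0.5]
width: 84.9
grasp_force: 0.0
```

apply_moves(moves=[[85,27,16.7,1,7],[85,27,16.7,1,7],[85,27,16.7,1,7],[85,27,16.7,1,7],[85,27,16.7,1,7],[85,27,16.7,1,7],[85,27,16.7,1,7],[85,27,16.7,1,7]])

```text
time: 2.03
tcp_pos: [573.7, -211.6, 247.3]
tool_rot: [1.361, 2.832, -0.0]
ft_force: [0.5, -0.7, 0.5]
width: 84.9
grasp_force: 0.0
```

```bash
cat > w.py <<'E'
from plant import *; from h import *; import pickle,sys
np.set_printoptions(precision=3,suppress=True)
def wrist(n):
    st=observe(); s=snapshot('wrist'); pickle.dump((st,s),open(n+'.pkl','wb'))
    y=R.from_rotvec(st['tool_rot']).as_matrix()[:,1]
    print('t',st['time'],'tcp',st['tcp_pos'],'psi',np.arctan2(y[1],y[0]),'q',st['joint_pos'],'w',st['width'],'F',st['ft_force'],st['grasp_force'])
    return st,s
E
python3 - <<'E'
from w import *
st,s=wrist('w1'); print(s['tool_from_camera'],s['vfov'])
cv2.imwrite('pics/w1.png',s['img'][:,:,::-1])
print(px(s,[[580,-213,117],[664,-198,97]],st))
E
```

```text
t 2.0333 tcp [ 573.68  -211.594  247.334] psi 0.6749921830775526 q [-0.353  0.465  0.369  1.475 -0.     0.542] w 84.9280414358004 F [ 0.501 -0.7    0.465] 0.0
[[   0.      -0.948   -0.32    83.675]
 [   1.      -0.       0.001    0.813]
 [  -0.001   -0.32     0.948 -143.026]
 [   0.       0.       0.       1.   ]] 65.70646984690485
[[321.285 196.374]
 [391.974 227.376]]
```

View pics/w1.png

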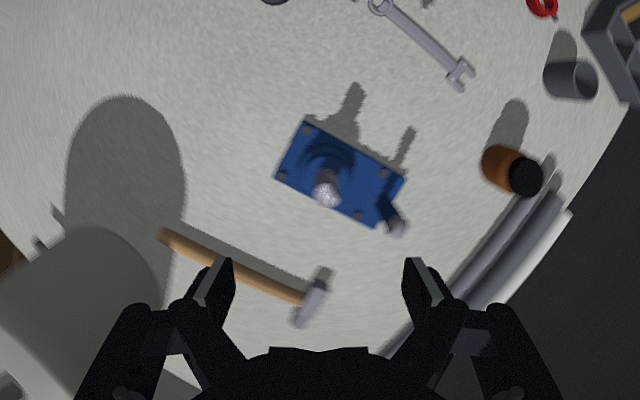

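Run:
```python
from w import *
st,s=pickle.load(open('w1.pkl','rb'))
c=cv2.resize(s['img'][105:245,260:420,::-1],None,fx=5,fy=5,interpolation=cv2.INTER_CUBIC)[:600]
cv2.imwrite('pics/w1c.png',c)
print(at(s,[[327,188],[327,194]],117,st),at(s,[[396,227]],97,st))
print('bolts',at(s,[[308,129],[282,177],[361,216],[383,173]],14,st))
```

```text
[[ 579.022 -203.403  117.   ]
 [ 582.682 -207.893  117.   ]] [[ 667.199 -194.972   97.   ]]
bolts [[ 535.481 -181.524   14.   ]
 [ 547.139 -249.238   14.   ]
 [ 659.665 -226.789   14.   ]
 [ 643.378 -165.122   14.   ]]
```

View pics/w1c.png

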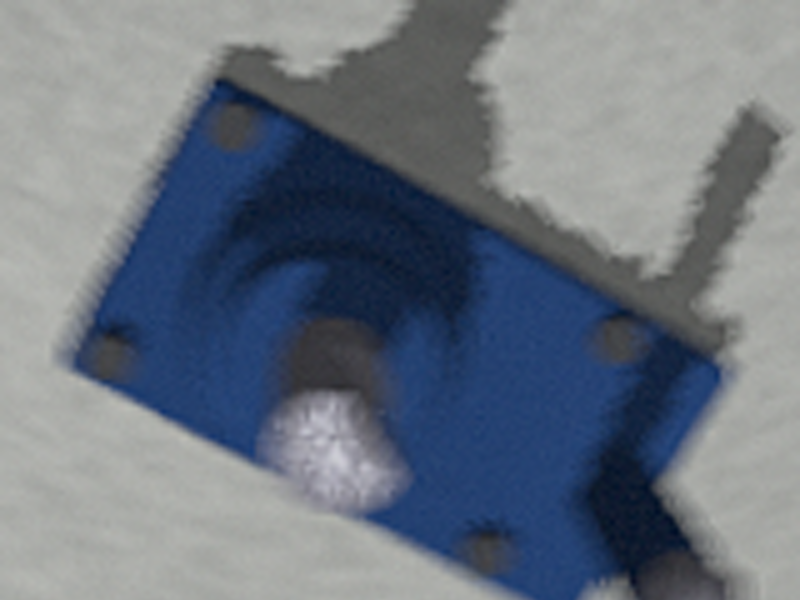

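The crop shows the shaft's bright top face at crop (335,450). Its flat edge runs from (348,392) to (412,475), facing upper right. The guide ring is at the lower right, around (680,580).

Run:
```python
from w import *
st,s=pickle.load(open('w1.pkl','rb'))
g=s['img'].min(2); m=(g>135).astype(np.uint8); n,l,sta,ce=cv2.connectedComponentsWithStats(m[105:245,260:420])
k=l[90,67]; m=(l==k); print(sta[k])
cs,_=cv2.findContours(cv2.resize(m.astype(np.uint8)*255,None,fx=4,fy=4,interpolation=cv2.INTER_LINEAR)//128,0,1)
c=max(cs,key=cv2.contourArea)[:,0]/4+[260-.375,105-.375]
P=at(s,c,117,st)[:,:2]
from scipy.optimize import least_squares
def res(p):
    d=P-p[:2]; u=d@[np.cos(p[2]),np.sin(p[2])]; r=np.linalg.norm(d,axis=1)
    return np.maximum(r-12, u-7)  # sdf approx
for a0 in (.5,1,1.5,2):
    o=least_squares(res,[581,-208,a0],loss='soft_l1'); print(o.x,o.cost)
A=at(s,[[329.6,183.4],[342.4,200]],117,st); print(A, np.linalg.norm(A[0]-A[1]), np.arctan2(*(A[1]-A[0])[:2][::-1])+np.pi/2)
```

```text
[    0     0   160   140 12190]
[ 586.716 -180.612  493.615] 261474.47357251524
[ 586.536 -181.496  -35.2  ] 261403.54562660304
[ 585.603 -182.444   15.043] 261490.97547731097
[ 585.899 -180.454  -15.309] 261477.95314729156
[[ 578.106 -198.503  117.   ]
 [ 597.625 -203.446  117.   ]] 20.13529246451867 1.3227650524977956
```

apply_moves(moves=[[85,2,0.6,-15,6.2],[85,2,0.6,-15,6.2],[85,2,0.6,-15,6.2],[85,2,0.6,-15,6.2],[85,2,0.6,-15,6.2],[85,1,0.6,-10,6.0],[85,0,0,0,0]])

```text
time: 2.67
tcp_pos: [581.9, -208.4, 159.3]
tool_rot: [-0.399, -3.111, -0.002]
ft_force: [-0.7, -0.5, -0.8]
width: 85.3
grasp_force: 0.0
```

Run:
```python
from w import *
st,s=wrist('w2')
print(px(s,[[585,-208,117],[667,-195,97]],st))
u,v=px(s,[[585,-208,117]],st)[0].astype(int)
print(u,v)
c=cv2.resize(s['img'][v-60:v+60,u-80:u+80,::-1],None,fx=5,fy=5,interpolation=cv2.INTER_CUBIC)
cv2.imwrite('pics/w2c.png',c)
```

```text
t 2.6667 tcp [ 581.863 -208.442  159.264] psi 1.3158418391152837 q [-0.344  0.516  0.222  1.282  0.    -0.089] w 85.3014888670624 F [-0.675 -0.521 -0.848] 0.0
[[317.283 233.738]
 [357.413 305.953]]
317 233
```

View pics/w2c.png

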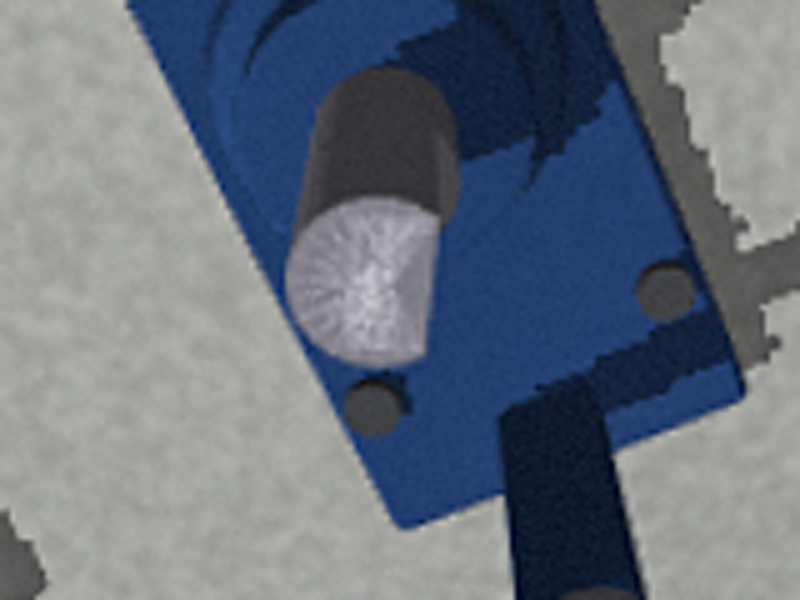

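The close view shows the shaft top as a clear D shape centred near crop (370,280). The flat edge runs from (440,217) to (425,355).

Run:
```python
from w import *
st,s=pickle.load(open('w2.pkl','rb'))
p=lambda *a:[[237+x/5,173+y/5] for x,y in a]
A=at(s,p((440,217),(425,355)),117,st); d=A[1]-A[0]; an=np.arctan2(d[1],d[0])+np.pi/2
print(A,np.linalg.norm(d),an); print('c',A.mean(0)-7*np.array([np.cos(an),np.sin(an),0]))
B=at(s,p((287,280),(370,367),(375,196)),117,st);print(B)
for a in (((128,0),(400,525)),((597,0),(745,395)),((373,407),(667,290)),((400,528),(745,395))):
    E=at(s,p(*a),12,st); d=E[1]-E[0]; print('edge',E,np.arctan2(d[1],d[0]))
st1,s1=pickle.load(open('w1.pkl','rb'))
c,_=None,None
```

```text
[[ 574.381 -200.088  117.   ]
 [ 593.112 -206.866  117.   ]] 19.919211060545564 1.2236045404128384
c [ 581.364 -210.059  117.   ]
[[ 577.952 -221.659  117.   ]
 [ 593.002 -214.446  117.   ]
 [ 569.476 -207.439  117.   ]]
edge [[ 555.786 -255.583   12.   ]
 [ 683.778 -234.334   12.   ]] 0.1645172118758519
edge [[ 578.923 -167.436   12.   ]
 [ 671.757 -154.401   12.   ]] 0.13950542736481492
edge [[ 653.386 -232.296   12.   ]
 [ 642.684 -166.334   12.   ]] 1.731626222138341
edge [[ 684.55  -234.536   12.   ]
 [ 671.757 -154.401   12.   ]] 1.7291004941670087
```

apply_moves(moves=[[85,0,-0.8,-18,-2.7],[85,0,-0.8,-18,-2.6],[85,0,0,-18,0],[85,0,0,-17,0],[60,0,0,0,0],[40,0,0,0,0],[25,0,0,0,0],[10,0,0,0,0]], squeeze=40)

```text
time: 3.38
tcp_pos: [584.8, -211.2, 93.4]
tool_rot: [0.546, 3.09, -0.001]
ft_force: [0.7, -0.6, 0.1]
width: 38.4
grasp_force: 0.0
```

apply_moves(moves=[[5,0,0,0,0],[5,0,0,0,0]])

```text
time: 3.55
tcp_pos: [583.1, -215.4, 93.8]
tool_rot: [0.549, 3.091, -0.016]
ft_force: [-4.6, -11.6, 4.3]
width: 18.0
grasp_force: 39.7
```

apply_moves(moves=[[5,-0.1,-0.3,0,-6.8],[5,-0.1,-0.3,0,-6.8],[5,-0.1,-0.3,0,-6.8],[5,-0.1,-0.3,0,-6.8],[5,-0.1,-0.3,0,-6.8],[5,-0.1,-0.2,0,-6.8],[5,-0.1,-0.2,0,-6.8],[5,-0.1,-0.1,0,-6.8]])

```text
time: 4.22
tcp_pos: [579.5, -215.7, 93.7]
tool_rot: [-1.91, -2.494, 0.012]
ft_force: [-11.6, -4.6, 11.4]
width: 18.4
grasp_force: 40.7
```

apply_moves(moves=[[5,0,0,0,-6.6],[5,0,0,0,0],[5,0,0,0,0],[5,0,0,0,0]])

```text
time: 4.55
tcp_pos: [579.1, -215.5, 93.7]
tool_rot: [-2.044, -2.385, 0.012]
ft_force: [-12.5, -5.5, 11.5]
width: 18.0
grasp_force: 40.5
```

Run:
```python
from w import *
st,s=wrist('w3')
cv2.imwrite('pics/w3.png',s['img'][:,:,::-1])
```

```text
t 4.55 tcp [ 579.124 -215.543   93.722] psi 0.15399574271980224 q [-0.353  0.56   0.118  1.132 -0.007  1.064] w 17.97266139440792 F [-12.493  -5.535  11.518] 40.490892717498355
```

apply_moves(moves=[[85,0,0,0,0],[85,0,0,0,0],[85,0,0,0,0],[85,0,0,0,0],[85,0,2,20,0],[85,0,2,20,0],[85,0,0,20,0],[85,0,0,0,0]])

```text
time: 5.27
tcp_pos: [585.6, -209.1, 156.0]
tool_rot: [2.034, 2.384, 0.005]
ft_force: [-0.6, -0.9, 0.8]
width: 84.7
grasp_force: 0.0
```

Run:
```python
from w import *
st,s=wrist('w4')
u,v=px(s,[[581,-211,117]],st)[0].astype(int)
print(u,v)
c=cv2.resize(s['img'][v-60:v+60,u-80:u+80,::-1],None,fx=5,fy=5,interpolation=cv2.INTER_CUBIC)
cv2.imwrite('pics/w4c.png',c)
```

```text
t 5.2667 tcp [ 585.625 -209.12   155.993] psi 0.15814998189377824 q [-0.343  0.514  0.211  1.259  0.     1.07 ] w 84.7188906815917 F [-0.558 -0.893  0.817] 0.0
309 234
```

View pics/w4c.png

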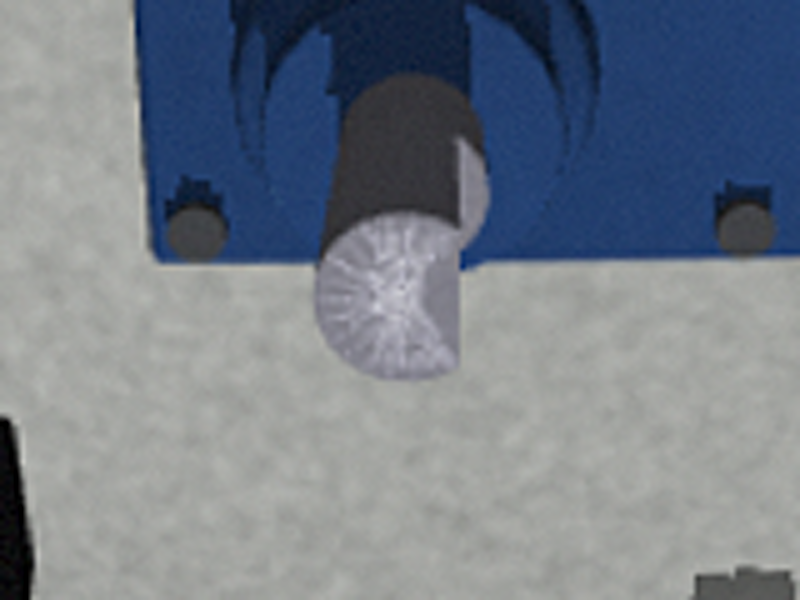

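The flat edge is vertical at crop x=460 and the plate edge is horizontal, so the flat faces the guide squarely. Next is the collar.

apply_moves(moves=[[85,0,32,0,7.1],[85,0,32,0,7.1],[85,0,32,0,7.1],[85,0,32,0,7.1],[85,0,32,0,7.1],[85,0,32,0,7.1],[85,0,32,0,7.1],[85,0,32,0,7.1]])

```text
time: 5.98
tcp_pos: [581.9, 49.0, 149.9]
tool_rot: [-0.648, -3.072, 0.001]
ft_force: [0.4, -0.9, 0.7]
width: 84.5
grasp_force: 0.0
```

apply_moves(moves=[[85,0,31,0,7.1],[85,-2,31,0,7.1],[85,-2,31,-10,7.1],[85,-2,31,-10,7.1],[85,-2,31,-10,7.1],[85,0,0,0,0]])

```text
time: 6.48
tcp_pos: [572.0, 207.6, 117.5]
tool_rot: [0.325, -3.12, -0.002]
ft_force: [-0.6, -0.8, -0.3]
width: 84.9
grasp_force: 0.0
```

Run:
```python
from w import *
st,s=pickle.load(open('w4.pkl','rb'))
A=at(s,[[229+460/5,174+222/5],[229+459/5,174+362/5]],117,st); d=A[1]-A[0]; an=np.arctan2(d[1],d[0])+np.pi/2
print('flat',an,'axis',A.mean(0)-7*np.array([np.cos(an),np.sin(an),0]))
B=at(s,[[229+155/5,174+262/5],[229+800/5,174+256/5]],12,st); d=B[1]-B[0];print('guide',np.arctan2(d[1],d[0]))
st,s=wrist('w5')
u,v=px(s,[[577,202,24]],st)[0].astype(int)
print(u,v,[(d['score'],d['pixel']) for d in cut_out('collar_center','wrist')])
c=cv2.resize(s['img'][v-75:v+75,u-100:u+100,::-1],None,fx=4,fy=4,interpolation=cv2.INTER_CUBIC)
cv2.imwrite('pics/w5c.png',c)
```

```text
flat 0.1553638939203219 axis [ 580.909 -209.77   117.   ]
guide 0.16335944616285558
t 6.4833 tcp [572.006 207.581 117.509] psi 1.7787144024039532 q [0.347 0.524 0.123 1.174 0.003 0.139] w 84.87591378132748 F [-0.582 -0.849 -0.337] 0.0
307 207 [(0.91, [279.7, 293.9]), (0.8, [313.6, 211.2]), (0.57, [284.6, 81.2])]
```

View pics/w5c.png

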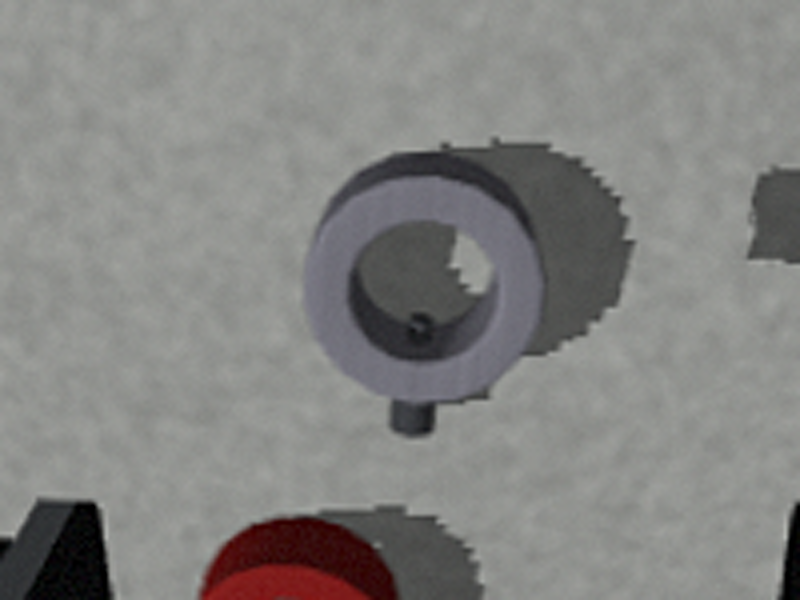

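The crop shows the steel collar with its top face centred at about (424,290), the screw head at (412,420) and the screw point at (420,327). This is the real one; the red look-alike is below it.

Run:
```python
from w import *
st,s=pickle.load(open('w5.pkl','rb'))
p=lambda *a:[[207+x/4,132+y/4] for x,y in a]
C=at(s,p((305,285),(543,285),(424,177),(424,403)),24,st); print(C)
print('centre',(C[0]+C[1])/2,(C[2]+C[3])/2, np.linalg.norm(C[0]-C[1]),np.linalg.norm(C[2]-C[3]))
T=at(s,p((420,327),(413,425)),12,st);print('tip/head',T); d=T[1]-T[0];print(np.arctan2(d[1],d[0]),np.linalg.norm(d))
c=C.mean(0);d=T[1]-c;print(c,np.arctan2(d[1],d[0]),d)
```

```text
[[577.568 181.891  24.   ]
 [567.615 229.147  24.   ]
 [550.556 201.014  24.   ]
 [598.217 210.81   24.   ]]
centre [572.591 205.519  24.   ] [574.386 205.912  24.   ] 48.292958951780484 48.657224823404206
tip/head [[586.187 207.299  12.   ]
 [609.367 210.432  12.   ]]
0.13434003107386588 23.390896615598724
[573.489 205.715  24.   ] 0.13072025936643586 [ 35.878   4.717 -12.   ]
```

apply_moves(moves=[[85,1.5,-2,-34,-4.3],[85,0,0,-34,0],[85,0,0,-30,0],[85,0,0,-15,0],[70,0,0,0,0],[50,0,0,0,0],[40,0,0,0,0],[30,0,0,0,0]], squeeze=60)

```text
time: 7.25
tcp_pos: [577.9, 200.5, 10.8]
tool_rot: [-0.191, 3.132, 0.002]
ft_force: [0.6, -1.1, -0.8]
width: 47.3
grasp_force: 62.0
```

apply_moves(moves=[[20,0,0,0,0],[20,0,0,0,0],[20,0,0,0,0]])

```text
time: 7.5
tcp_pos: [578.0, 200.6, 10.7]
tool_rot: [-0.191, 3.131, 0.001]
ft_force: [-0.1, -0.8, 6.8]
width: 47.5
grasp_force: 62.5
```

Settling left the grasp too high and 4–5 mm off along the screw. I'll regrip.

apply_moves(moves=[[70,0,0,0,0],[70,0,0,0,0],[70,0,0,0,0],[70,-4,0,-6.5,0],[70,0,0,0,0],[70,0,0,0,0],[70,0,0,0,0]])

```text
time: 8.08
tcp_pos: [571.7, 200.3, 1.3]
tool_rot: [0.192, -3.135, 0.0]
ft_force: [-0.1, 0.4, 0.6]
width: 70.1
grasp_force: 0.0
```

Run:
```python
from w import *
st,s=wrist('w6')
u,v=px(s,[[575,202,24]],st)[0].astype(int)
print(u,v)
c=cv2.resize(s['img'][v-75:v+75,u-100:u+100,::-1],None,fx=4,fy=4,interpolation=cv2.INTER_CUBIC)
cv2.imwrite('pics/w6c.png',c)
```

```text
t 8.0833 tcp [571.739 200.254   1.329] psi 1.6933987185520807 q [ 0.337  0.632 -0.025  0.915 -0.     0.214] w 70.05983723703099 F [-0.081  0.35   0.563] 0.0
316 290
```

View pics/w6c.png

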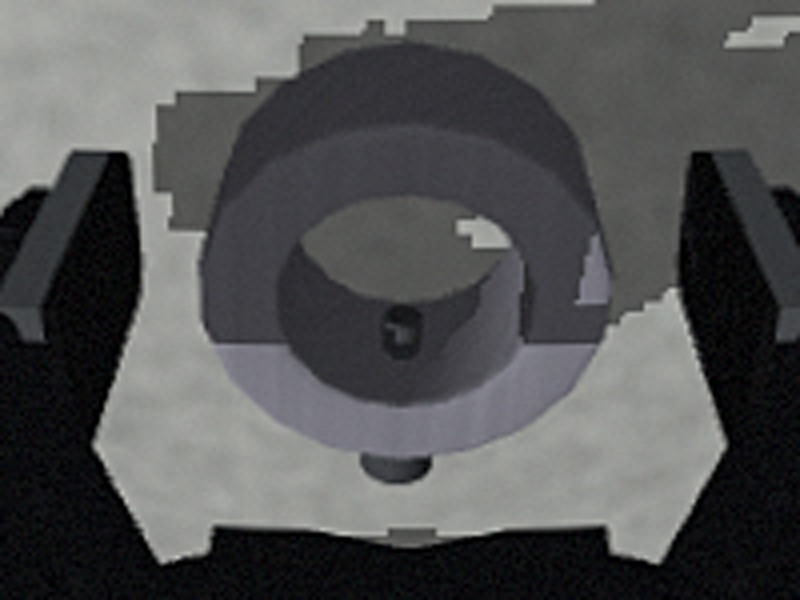

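The collar sits between the fingers: top face spans crop x 203–610 and y 125–455, screw point at (402,330), head at (396,467).

Run:
```python
from w import *
st,s=pickle.load(open('w6.pkl','rb'))
p=lambda *a:[[216+x/4,215+y/4] for x,y in a]
C=at(s,p((202,280),(610,280),(404,125),(404,456)),24,st); print(C, np.linalg.norm(C[0]-C[1]),np.linalg.norm(C[2]-C[3]))
T=at(s,p((402,330),(396,470)),12,st);print('tip/head',T); d=T[1]-T[0];print(np.arctan2(d[1],d[0]))
W=R.from_rotvec(st['tool_rot']).as_matrix()
print('in tool',(C-st['tcp_pos'])@W,(T-st['tcp_pos'])@W)
```

```text
[[575.115 178.119  24.   ]
 [569.214 225.678  24.   ]
 [551.455 199.152  24.   ]
 [599.545 205.003  24.   ]] 47.92354746532934 48.44496092736424
tip/head [[587.935 203.288  12.   ]
 [613.354 205.496  12.   ]]
0.08667734012064572
in tool [[ -0.622 -22.387 -22.666]
 [ -0.582  25.537 -22.678]
 [ 20.288   1.381 -22.652]
 [-28.157   1.308 -22.698]] [[-16.435   1.028 -10.687]
 [-41.934   0.111 -10.71 ]]
```

apply_moves(moves=[[70,4,2,2,0],[70,0,0,0,0],[60,0,0,0,0],[50,0,0,0,0],[40,0,0,0,0],[30,0,0,0,0],[20,0,0,0,0],[20,0,0,0,0]], squeeze=60)

```text
time: 8.8
tcp_pos: [576.8, 202.1, 4.7]
tool_rot: [-0.192, 3.134, -0.001]
ft_force: [-0.8, -2.3, 5.0]
width: 48.0
grasp_force: 61.3
```

apply_moves(moves=[[20,0,0,5,0],[20,0,0,25,0],[20,0,0,35,0],[20,0,0,35,0],[20,0,0,35,0],[20,0,0,15,0],[20,0,0,0,0],[20,0,0,0,0]])

```text
time: 9.47
tcp_pos: [576.1, 202.5, 153.8]
tool_rot: [-0.192, 3.135, 0.001]
ft_force: [-0.5, -0.4, -2.6]
width: 48.3
grasp_force: 62.8
```

Run:
```python
from w import *
st,s=wrist('w7')
c=cv2.resize(s['img'][215:365,216:416,::-1],None,fx=4,fy=4,interpolation=cv2.INTER_CUBIC)
cv2.imwrite('pics/w7c.png',c)
```

```text
t 9.4667 tcp [576.137 202.493 153.795] psi 1.6933380282314594 q [0.338 0.499 0.181 1.251 0.    0.215] w 48.25497336785997 F [-0.463 -0.426 -2.633] 62.77963103726506
```

View pics/w7c.png

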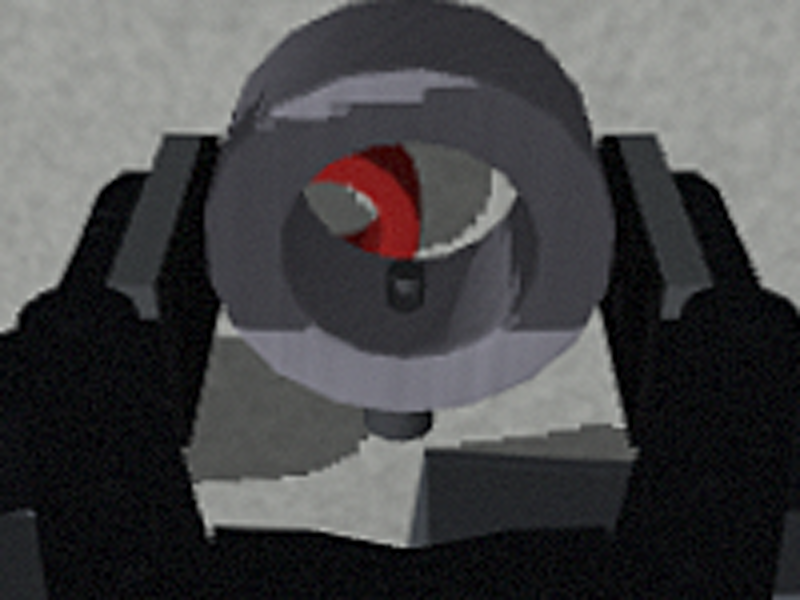

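The collar is held level between the fingers. The top face spans crop x 207–612, with the screw point at (405,290) and the head at (398,425).

Run:
```python
from w import *
st,s=pickle.load(open('w7.pkl','rb'))
p=lambda *a:[[216+x/4,215+y/4] for x,y in a]
W=R.from_rotvec(st['tool_rot']).as_matrix(); z=st['tcp_pos'][2]
C=at(s,p((207,235),(612,235),(405,75),(404,410)),z+19.3,st)
T=at(s,p((405,290),(398,430)),z+7.3,st)
print('in tool',(C-st['tcp_pos'])@W,(T-st['tcp_pos'])@W)
d=T[1]-T[0];print(np.arctan2(d[1],d[0]))
```

```text
in tool [[  3.608 -21.941 -19.312]
 [  3.597  25.937 -19.29 ]
 [ 24.759   1.486 -19.313]
 [-23.101   1.306 -19.287]] [[-12.305   1.418  -7.293]
 [-37.15    0.393  -7.28 ]]
0.08132862726479395
```

apply_moves(moves=[[20,0,-15,0,0],[20,0,-30,0,1],[20,0,-37,0,1],[20,0,-37,0,1],[20,0,-37,0,1],[20,1,-37,0,0],[20,1,-37,0,0],[20,1,-37,0,0]])

```text
time: 10.18
tcp_pos: [576.8, -66.8, 150.9]
tool_rot: [0.301, -3.122, -0.001]
ft_force: [0.1, -0.2, -3.6]
width: 48.3
grasp_force: 62.8
```

apply_moves(moves=[[20,0,-37,0,0],[20,0,-37,0,0],[20,0,-36,0,0],[20,0,-25,0,0],[20,0,-12.4,-8,0],[20,0,0,-10,0],[20,0,0,0,0],[20,0,0,0,0]])

```text
time: 10.85
tcp_pos: [577.2, -210.5, 133.0]
tool_rot: [0.302, -3.122, -0.005]
ft_force: [0.1, -1.1, -3.2]
width: 48.3
grasp_force: 62.8
```

Run:
```python
from w import *
st,s=wrist('w8')
c=cv2.resize(s['img'][215:365,216:416,::-1],None,fx=4,fy=4,interpolation=cv2.INTER_CUBIC)
cv2.imwrite('pics/w8c.png',c)
```

```text
t 10.85 tcp [ 577.245 -210.539  132.984] psi 1.763844260187652 q [-0.35   0.526  0.168  1.219  0.001 -0.543] w 48.25140299670457 F [ 0.117 -1.054 -3.165] 62.82777300104499
```

View pics/w8c.png

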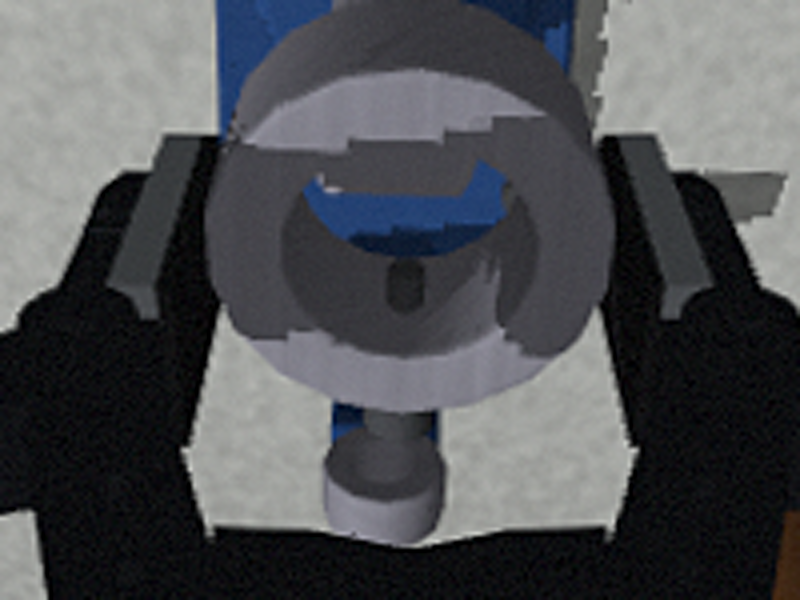

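The view through the bore shows the shaft's flat edge at about crop y=193, with the right corner near (466,194) and the left near (328,192). The screw point is at (404,287), and the guide ring is at the bottom at (387,490), in line with the screw.

Run:
```python
from w import *
st,s=pickle.load(open('w8.pkl','rb'))
p=lambda *a:[[216+x/4,215+y/4] for x,y in a]
W=R.from_rotvec(st['tool_rot']).as_matrix(); z=st['tcp_pos'][2]
f=lambda P:(P-st['tcp_pos'])@W
print('flat',f(at(s,p((328,192),(466,194)),117,st)))
print('tip head',f(at(s,p((404,290),(397,430)),z+7.3,st)))
print('rim',f(at(s,p((207,235),(612,235),(405,72),(404,409)),z+19.3,st)))
print('ring top',f(at(s,p((385,428),(385,490)),109,st)),'ring ctr y')
# bore/edge brightness: print row profile
g=s['img'][215:365,216:416]
for v in (44,46,47,48,50): print(v,[tuple(int(k) for k in g[v,u]) for u in range(74,128,3)])
for u in (92,100,106): print('col',u,[tuple(int(k) for k in g[v,u]) for v in range(36,60,2)])
```

```text
flat [[-10.902 -10.02   15.894]
 [-11.256  10.379  15.968]]
tip head [[-12.378   1.287  -7.356]
 [-37.089   0.254  -7.481]]
rim [[  3.521 -21.928 -19.365]
 [  3.414  25.956 -19.187]
 [ 24.938   1.487 -19.173]
 [-22.942   1.308 -19.408]]
ring top [[-64.     -2.207  23.663]
 [-79.365  -2.364  23.587]] ring ctr y
44 [(67, 66, 73), (64, 68, 75), (120, 118, 127), (70, 70, 73), (67, 67, 71), (71, 69, 76), (71, 72, 77), (68, 66, 73), (69, 69, 76), (71, 69, 76), (70, 70, 76), (74, 73, 79), (69, 69, 73), (71, 71, 76), (70, 69, 75), (38, 66, 115), (35, 63, 114), (38, 65, 110)]
46 [(69, 67, 72), (36, 63, 110), (74, 87, 115), (90, 88, 94), (67, 65, 70), (72, 70, 78), (71, 70, 74), (71, 70, 75), (67, 66, 72), (69, 68, 74), (73, 71, 76), (68, 68, 73), (72, 71, 77), (71, 70, 76), (66, 70, 84), (34, 62, 115), (39, 69, 115), (42, 57, 86)]
47 [(69, 67, 74), (33, 65, 117), (58, 75, 115), (154, 148, 159), (72, 68, 72), (75, 71, 73), (72, 68, 71), (72, 70, 72), (72, 69, 71), (72, 68, 71), (75, 74, 78), (68, 66, 70), (70, 68, 72), (73, 73, 75), (49, 65, 102), (41, 68, 119), (36, 66, 114), (45, 54, 79)]
48
[... 373 characters left out ...]
66, 116), (31, 65, 115), (37, 67, 119), (36, 66, 117), (34, 64, 112), (34, 66, 117), (32, 66, 116), (32, 63, 112), (34, 63, 113), (35, 65, 111), (54, 65, 91)]
col 92 [(62, 65, 69), (70, 68, 74), (71, 72, 76), (68, 65, 72), (71, 72, 77), (71, 70, 74), (50, 64, 94), (35, 64, 114), (35, 63, 112), (37, 64, 114), (36, 66, 115), (23, 43, 75)]
col 100 [(68, 66, 73), (72, 71, 76), (70, 68, 76), (70, 68, 76), (70, 68, 74), (70, 68, 74), (59, 68, 87), (36, 65, 116), (37, 65, 116), (37, 67, 116), (33, 57, 101), (10, 27, 52)]
col 106 [(65, 64, 69), (69, 70, 75), (69, 69, 75), (71, 70, 76), (71, 71, 76), (73, 72, 76), (67, 69, 78), (32, 63, 112), (36, 64, 115), (36, 66, 113), (43, 71, 122), (16, 32, 55)]
```

apply_moves(moves=[[20,1.7,-0.5,0,0],[20,1.7,-0.4,0,0],[20,0,0,-4,0],[20,0,0,-4,0],[20,0,0,-4,0],[20,0,0,-3,0],[20,0,0,-2,0],[20,0,0,0,0]])

```text
time: 11.57
tcp_pos: [582.0, -212.8, 117.9]
tool_rot: [0.301, -3.126, -0.001]
ft_force: [0.1, -0.1, -2.5]
width: 48.3
grasp_force: 62.8
```

apply_moves(moves=[[20,0,0,-2,0],[20,0,0,-2,0],[20,0,0,-2,0],[20,0,0,-2,0],[20,0,0,0,0]])

```text
time: 11.98
tcp_pos: [582.3, -212.9, 110.3]
tool_rot: [0.301, -3.126, -0.001]
ft_force: [0.2, 0.1, -3.4]
width: 48.3
grasp_force: 62.8
```

Run:
```python
from w import *
st,s=wrist('w9')
g=s['img'][215:365,216:416].astype(int)
for u in (90,96,100,104,110): print('col',u,[tuple(g[v,u]) for v in range(26,84,3)])
```

```text
t 11.9833 tcp [ 582.276 -212.861  110.257] psi 1.7630381949389777 q [-0.35   0.549  0.145  1.168  0.    -0.543] w 48.34083663374426 F [ 0.202  0.115 -3.358] 62.82194048166275
col 90 [(np.int64(138), np.int64(137), np.int64(147)), (np.int64(135), np.int64(132), np.int64(145)), (np.int64(135), np.int64(133), np.int64(145)), (np.int64(76), np.int64(78), np.int64(82)), (np.int64(74), np.int64(75), np.int64(81)), (np.int64(71), np.int64(72), np.int64(75)), (np.int64(72), np.int64(70), np.int64(76)), (np.int64(72), np.int64(71), np.int64(78)), (np.int64(70), np.int64(70), np.int64(75)), (np.int64(68), np.int64(70), np.int64(74)), (np.int64(69), np.int64(70), np.int64(75)), (np.int64(70), np.int64(71), np.int64(76)), (np.int64(53), np.int64(57), np.int64(67)), (np.int64(56), np.int64(56), np.int64(60)), (np.int64(54), np.int64(54), np.int64(60)), (np.int64(55), np.int64(56), np.int64(61)), (np.int64(55), np.int64(56), np.int64(59)), (np.int64(59), np.int64(59), np.int64(65)), (np.int64(55), np.int64(53), np.int64(59)), (np.int64(60), np.int64(60), np.int64(64))]
col 96 [(np.int64(130), np.i
[... 2859 characters left out ...]
.int64(74), np.int64(73), np.int64(78)), (np.int64(70), np.int64(69), np.int64(77)), (np.int64(70), np.int64(69), np.int64(76)), (np.int64(69), np.int64(69), np.int64(75)), (np.int64(71), np.int64(69), np.int64(74)), (np.int64(72), np.int64(71), np.int64(79)), (np.int64(72), np.int64(72), np.int64(74)), (np.int64(74), np.int64(73), np.int64(79)), (np.int64(66), np.int64(72), np.int64(89)), (np.int64(57), np.int64(55), np.int64(59)), (np.int64(60), np.int64(59), np.int64(63)), (np.int64(60), np.int64(61), np.int64(65)), (np.int64(56), np.int64(55), np.int64(59)), (np.int64(64), np.int64(64), np.int64(72)), (np.int64(67), np.int64(65), np.int64(71)), (np.int64(71), np.int64(69), np.int64(77))]
```

apply_moves(moves=[[20,0,0,-2,0],[20,0,0,-2,0],[20,0,0,-2,0],[20,0,0,-2,0],[20,0,0,0,0]])

```text
time: 12.45
tcp_pos: [582.2, -212.8, 102.1]
tool_rot: [0.302, -3.126, -0.001]
ft_force: [0.3, 0.4, -3.2]
width: 48.6
grasp_force: 62.8
```

Run:
```python
from w import *
st,s=pickle.load(open('w9.pkl','rb'))
W=R.from_rotvec(st['tool_rot']).as_matrix()
f=lambda P:(P-st['tcp_pos'])@W
print(f(at(s,[[216+100,215+62]],117,st)))
```

```text
[[-6.104  0.774 -6.748]]
```

apply_moves(moves=[[20,0,0,-2.5,0],[20,0,0,-2.5,0],[20,0,0,-2.5,0],[20,0,0,-2.5,0],[20,0,0,-2.4,0],[20,0,0,0,0],[20,0,0,0,0]])

```text
time: 13.03
tcp_pos: [582.4, -212.9, 90.1]
tool_rot: [0.301, -3.127, -0.0]
ft_force: [0.7, 1.5, -2.1]
width: 48.2
grasp_force: 62.8
```

apply_moves(moves=[[20,-1,-0.15,0,0],[20,-1,-0.15,0,0],[20,0,0,0,0],[20,0,0,0,0]])

```text
time: 13.37
tcp_pos: [580.6, -213.3, 90.6]
tool_rot: [-0.301, 3.127, -0.0]
ft_force: [0.1, 0.1, -2.7]
width: 48.4
grasp_force: 62.8
```

apply_moves(moves=[[20,-1,-0.15,0,0],[20,-0.5,-0.1,0,0],[20,0,0,0,0],[20,0,0,0,0]])

```text
time: 13.7
tcp_pos: [579.6, -213.5, 90.6]
tool_rot: [-0.302, 3.126, -0.0]
ft_force: [2.0, -0.8, -3.1]
width: 48.3
grasp_force: 62.8
```

apply_moves(moves=[[20,-1,-0.15,0,0],[20,-1,-0.15,0,0],[20,0,0,0,0],[20,0,0,0,0]])

```text
time: 14.03
tcp_pos: [579.4, -213.5, 90.7]
tool_rot: [-0.302, 3.122, -0.0]
ft_force: [7.1, 1.0, -6.8]
width: 48.2
grasp_force: 62.8
```

apply_moves(moves=[[20,0,0,-0.5,0],[20,0,0,0,0],[20,0,0,0,0],[20,0,0,0,0]])

```text
time: 14.37
tcp_pos: [579.4, -213.6, 90.6]
tool_rot: [-0.302, 3.122, -0.0]
ft_force: [5.9, 1.2, -4.1]
width: 48.3
grasp_force: 63.0
```

Run:
```python
from w import *
st,s=wrist('w10')
g=s['img'][215:365,216:416]
c=cv2.matchTemplate(s['img'][280:340,300:340],pickle.load(open('w8.pkl','rb'))[1]['img'][283:337,306:330],cv2.TM_CCOEFF_NORMED) 
print(cv2.minMaxLoc(c))
v=np.linalg.norm(st['joint_velocities']);W=R.from_rotvec(st['tool_rot']).as_matrix();print(v,'tilt',np.arccos(-W[2,2]))
print(finish_job())
```

```text
t 14.3667 tcp [ 579.443 -213.555   90.593] psi 1.763920022090669 q [-0.354  0.556  0.103  1.113  0.002 -0.547] w 48.335606068697565 F [ 5.944  1.209 -4.106] 63.04187715053558
(0.3075031340122223, 0.8041309714317322, (0, 0), (10, 3))
0.002963754393976593 tilt 0.004882293900557766
the job is handed in; nothing more can be done
None
```

I handed the job in at 14.4 s. The shaft's flat faces the guide and the collar is over the shaft, gripped at about 63 N, with its screw point pressing the flat at about 6 N. I judged that contact and the 1–2 mm height and line offsets from forces and arm pose, without a last look, and the hand-in gave no verdict.

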